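# Open and hold the purge valve of a breathing-apparatus test console with its key

## Robot

A 6-joint arm with a two-finger parallel gripper is mounted at the origin on the work surface. World frame = base frame: x ahead of the robot, y to its left, z up, the work surface at z = 0. Lengths are in mm, angles in rad, forces in N, time in s.
With the tool pointing down it reaches from about 300 to 775 mm from the base axis. Payload 14.6 kg.
Tool frame: the origin (TCP) lies midway between the tips of the shut fingers; the grasp point (between the pads) lies 19 mm behind it; x points along the fingers, z is the direction in which the jaws open and shut, and the axes are right-handed (so a half turn about x gives the same grasp; the last joint's range is limited). The gripper opens to 94 mm and grips with 3 to 60 N. Pads are 16 mm wide; open, the fingers measure 119 mm over their backs; the gripper's body (75 mm by 177 mm) begins 78 mm behind the grasp point.
Start: joints at [1.063, 0.3, 1.521, -0, 1.321, -0.067], TCP at [234.661, 497.417, 169.246] pointing down, gripper open.
Joint ranges: [-3.03, 3.03], [-0.79, 2.21], [0.23, 2.52], [-1.04, 4.18], [0, 3.07], [-2.55, 2.55]. Speed limits (rad/s): [2.22, 2.22, 2.57, 3.14, 3.14, 3.14].

## Interface

Orientations are given as [roll, pitch, yaw] about the fixed x, y, z axes, in that order (R = Rz(yaw) Ry(pitch) Rx(roll)).
In Python, from rig import manip, eyes gives the robot as it stands.
- The arm moves only by the shell command python3 -m inch 'ROWS'. ROWS is JSON, a list of rows, each a list of 7 numbers: the shift along the tool's x, y, z in mm, then the turn, a rotation vector about the tool's x, y, z in rad, then the opening, from 0 (shut) to 1 (fully open). A call has 1 to 10 rows; each row shifts and turns the pose as measured when the row begins, along the tool's axes as they then stand; what a row does not reach is not made up. A row lasts 1/10 s, in which the tool goes at most 50 mm and 8.59 degrees, less where a joint would pass 70% of its speed; a pose out of reach is approached as far as the arm can. A call is refused whole if a number of a shift passes 50 or a number of a turn 0.15, either way. A call with a gripper value outside its range is refused whole. The fingers move at their own pace and stop on an object; the grip force is fixed at half the most. Time passes only in rows, so rows that do not move let the fingers close. It gives the time, the measured TCP pose, the force and the opening at its end, in the units of the state.
- manip.sense(): the state, without advancing time (a new reading comes with each control period).
- eyes.capture(name): name is "scene" or "top"; returns the picture (384x512x3 uint8, red, green, blue); there is no depth.
- eyes.camera_params(name): a dict with "fov_y" (degrees; the focal length in pixels is half the picture's height over the tangent of half this angle, whatever the lens; pixels are square), "cx", "cy" (the principal point, pixels), "rvec" (rotation vector, rad) and "tvec" (3), from world to camera coordinates, as OpenCV has them. Camera axes: x right, y down, z forward; pixel columns grow to the right and rows downward; lengths in mm; the calibration is good to about 2 mm. A picture is of the moment at which its call begins. camera_params takes no time and is no camera call.
- manip.sign_off(): hands the job in, once; it reports no verdict.
The state is a dict: "time": time; "qpos": joint angles; "dq": joint speeds; "joint_efforts": joint torques, N m; "ee_pos": TCP position; "orientation": TCP orientation; "ft_force": force on the tool from outside, world axes, zero at the start; "torque": the same for the moment, N m; "width": opening from 0.0 (shut) to 1.0 (fully open).
Only numpy, scipy, OpenCV 4.12 (cv2) and the standard library are available. Lean on these libraries where they do the work, as an engineer would, in place of code of your own. Each camera call takes 0.05 s, during which the arm holds its last target. There are 200 camera calls.

## Task

Take the red key out of the key rack and push it fully home into the lock on top of the test console, working it past the sticky pins. Then turn it clockwise (seen from above) a quarter turn to its stop, from the red mark to the green one, and hold it there against the return spring so that the purge valve stays open: finish while still gripping the turned key. Leave the yellow and blue keys and everything else on the bench where they are.

Things in the scene. Friction and masses are not known exactly. Their poses are not given: they have to be found in the camera images.
- key_red: Upright service key with a red head, in one of the rack's three slots (which one varies), 45 g. Origin: centre of the blade's lower tip; z up, x along the width of blade and head, y through their thickness; a half turn about z changes nothing. Steel blade z = 0 to 20 mm, 20 mm (x) by 6 mm (y), tapering over its lowest 7 mm to 15 by 3; round neck 6 mm thick, z = 20 to 29; above it the head.
- key_red_head (a point): Middle of the red head, 51 mm above the key's tip; axes as the key's. The head is a block 34 mm wide (x), 12 mm thick (y), 44 mm high (22 mm above and below this point): pinch it across its thickness, along y. Its flat underside is the shoulder that rests on the rack or, fully home, on the lock plate.
- key_yellow: Same key with a yellow head, in another slot of the rack: leave it there. Same frame as key_red.
- key_blue: Same key with a blue head, in another slot of the rack: leave it there. Same frame as key_red.
- rack: Fixed black block 180 (x) by 60 (y) by 40 mm high, origin under its centre. Three slots 22 by 8 mm, long side along its x, 32 mm deep, at x = -55, 0 and +55 mm; the keys stand in them with their x along the rack's x and the shoulder on its top face, tips 11 mm above the bench.
- console: Fixed grey test console; origin on the bench under the lock's axis, z up. The box reaches from x = -70 to +110 and y = -80 to +80 mm, top face 69 mm high. The lock lies under a steel plate 62 mm square, its top 75 mm above the bench. Gauges and a dial up to 20 mm high stand on the box beyond x = 60 mm. Red mark on the box at +x of the lock, green one at -y.
- lock_mouth (a point): Middle of the key slot, at the top of the lock plate 75 mm above the bench; axes as the console's. Slot 23 (x) by 9 mm (y), plate 6 mm thick; the turning cylinder begins 2 mm below it with the same slot, lined up at rest. Fully home the key's tip is 29 mm below this point. Only in the last 2 to 3 mm is the blade below the plate and free to turn; once turned it cannot be pulled out.
- lock_pins (a point): Inside the cylinder, on its axis, 18 mm below the slot's mouth: about here two spring pins with friction press on the blade from the console's +y and -y sides, one after the other. Pushing the key past them takes roughly 8 to 20 N downward, less when it is rocked a little.
- lock_turn (a joint): Angle of the lock's cylinder, rad: 0 at rest (slot along the console's x), growing clockwise seen from above to the stop at 1.57 (a quarter turn). A spring drives it back to 0: about 0.03 N m at rest, 0.12 N m at the stop, plus 0.02 N m friction. The slot leaves the blade about 0.16 rad of play either way.
- detector: Bystander: black and orange hand-held gas detector lying flat, 65 by 120 by 30 mm high, origin under its centre.
- wrench: Bystander: steel wrench lying flat on the far side of the bench.
- fitting: Bystander: brass fitting standing between rack and console, 32 mm in diameter, 34 mm high, origin under its centre.
- spray: Bystander: white bottle with a blue cap, 56 mm in diameter, 150 mm high, origin under its centre.
- tin: Bystander: round tin with a green cap, 72 mm in diameter, 55 mm high, origin under its centre.
Things that resemble listed ones, but are neither listed nor needed, are in the scene too. What is shaped like the key_red but pink or white is not meant.

How it is judged (in metres and radians):
On the way, in this order (a step that is already met when the one before it is completed fails the run):
1. the red key is lifted out of the rack, upright, in the gripper (height (world z) of key_red above 0.05 m and contact force between key_red and rack below 0.05 N and contact force between key_red and the fingers above 1 N and angle between key_red's own z axis and vertical below 0.3 rad), for 0.1 s.
2. the red key is fully home in the lock, not yet turned (z of key_red in the frame of lock_mouth below -0.025 m and horizontal distance between key_red and lock_mouth below 0.004 m and angle between key_red's own z axis and vertical below 0.12 rad and value of joint lock_turn below 0.4 rad), for 0.1 s.
At the end, for the whole second after the job is handed in: The red key is fully home in the lock (shoulder within 4 mm of the plate, within 4 mm of the axis, tilted less than 0.12 rad), the lock is turned clockwise to at least 1.3 rad of its 1.57 rad quarter turn, and the gripper still grips the key and holds it there through the last second (z of key_red in the frame of lock_mouth below -0.025 m and horizontal distance between key_red and lock_mouth below 0.004 m and angle between key_red's own z axis and vertical below 0.12 rad and value of joint lock_turn above 1.3 rad and contact force between key_red and the fingers above 1 N); the arm keeps its last pose, push and grip.
It fails at once if the yellow or the blue key is disturbed (moved more than 15 mm) (distance of any of key_yellow, key_blue from where it was at the start of the episode above 0.015 m).
It fails at once if a bystander on the bench is pushed more than 30 mm (distance of any of detector, wrench, fitting, spray, tin from where it was at the start of the episode above 0.03 m).
It also fails if it takes over 51 s, if anything falls off the work surface, if the arm or the gripper's body presses on something with over 40 N, if the wrist force passes 120 N, or if a joint passes its speed limit or range.

## Working session

There is one attempt and no reset: what is moved stays moved. The work goes in short steps, Python scripts to look and compute and a shell command to move; the robot and the scene stay as the last step left them, time stands still between calls to the robot, and variables do not carry over. Pictures are saved under pics/ and viewed, about 8 in all and at most 12, crops included, and the job is handed in when it is done.

```bash
mkdir -p pics
python3 - <<'E'
from rig import manip, eyes
import cv2,numpy as np
for n in("scene","top"):
    im=eyes.capture(n); cv2.imwrite(f"pics/{n}0.png",im[:,:,::-1]); print(n,eyes.camera_params(n))
a=cv2.imread("pics/scene0.png");b=cv2.imread("pics/top0.png")
print(manip.sense())
E
```

```text
scene {'fov_y': 50.76582092199574, 'cx': 259.37480860465547, 'cy': 196.04229147624127, 'rvec': array([ 1.83693401,  1.45596508, -0.67862241]), 'tvec': array([-110.25531001, -279.77216286, 1638.97846179])}
top {'fov_y': 53.41221591736488, 'cx': 260.8969875785097, 'cy': 200.36277570432577, 'rvec': array([ 2.18650833, -2.13143476,  0.12523955]), 'tvec': array([ -34.29859854,  579.20582582, 1156.50225169])}
{'time': 0.1, 'qpos': array([ 1.06340417e+00,  3.00435720e-01,  1.52151662e+00,  6.50105635e-06,
        1.32069403e+00, -6.65503665e-02]), 'dq': array([ 0.00026893, -0.00171534, -0.00300259,  0.00011814,  0.00078365,
       -0.00020084]), 'joint_efforts': array([-1.03635586e-03, -5.32646120e+01, -3.53280616e+01,  7.08185602e-02,
        2.34818982e-02, -7.07554045e-05]), 'ee_pos': array([234.5293563 , 497.18916383, 168.73302285]), 'orientation': array([ 3.06906631,  1.56974259, -2.08416607]), 'ft_force': array([-0.23584467,  0.60705224, -0.27264637]), 'torque': array([ 0.0312354 ,  0.01757422, -0.02595412]), 'width': 0.9989238779868038}
```

View pics/scene0.png

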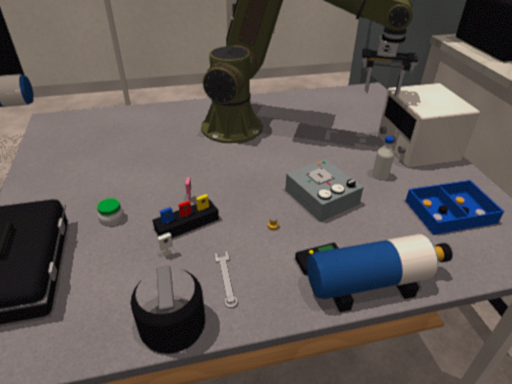

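View pics/top0.png

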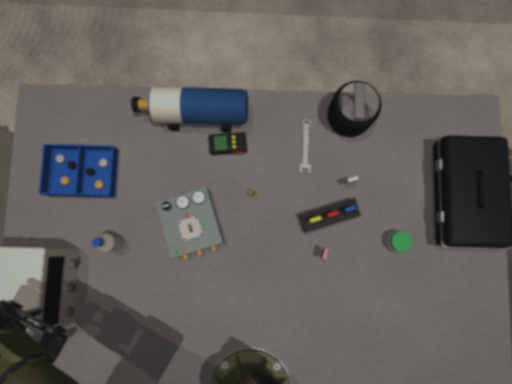

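The three red-like candidates: the red head in the middle rack slot is at scene (184,208) / top (333,214). The pink key standing alone is at scene (189,185) / top (323,253), and the white one at scene (165,243) / top (350,180). The red one in the rack fits the description. I'll confirm it in an enlarged crop together with the console.

```bash
cat > h.py <<'E'
from rig import manip, eyes
import cv2,numpy as np
from scipy.spatial.transform import Rotation as Ro
def K(n):
    p=eyes.camera_params(n); f=192/np.tan(np.radians(p['fov_y']/2))
    return np.array([[f,0,p['cx']],[0,f,p['cy']],[0,0,1]]),cv2.Rodrigues(p['rvec'])[0],p['tvec']
def ray(n,u,v,z):
    k,R,t=K(n); d=R.T@np.linalg.inv(k)@[u,v,1]; c=-R.T@t
    return c+d*(z-c[2])/d[2]
def proj(n,P):
    k,R,t=K(n); q=k@(R@np.asarray(P)+t); return q[:2]/q[2]
def mask(im,hs,box,smin=130,vmin=50):
    h=cv2.cvtColor(im,cv2.COLOR_BGR2HSV); m=np.zeros(h.shape[:2],bool)
    for lo,hi in hs: m|=(h[...,0]>=lo)&(h[...,0]<=hi)
    m&=(h[...,1]>=smin)&(h[...,2]>=vmin)
    o=np.zeros_like(m);x0,y0,x1,y1=box;o[y0:y1,x0:x1]=m[y0:y1,x0:x1]
    return o
def tri(pt,ps):
    A=[]
    for n,(u,v) in(("top",pt),("scene",ps)):
        k,R,t=K(n);P=k@np.c_[R,t];A.append(P)
    X=cv2.triangulatePoints(A[0],A[1],np.float64(pt),np.float64(ps)).ravel();return X[:3]/X[3]
E
python3 - <<'E'
from h import *
a=cv2.imread("pics/top0.png");s=cv2.imread("pics/scene0.png")
c={'red':[(0,6),(174,180)],'yellow':[(22,34)],'blue':[(105,125)]}
for n,hs in c.items():
    mt=mask(a,hs,(295,190,365,240));ms=mask(s,hs,(150,185,222,240))
    o=[]
    for m in(mt,ms):
        y,x=np.nonzero(m);o.append((x.mean(),y.mean()));print(n,len(x),x.min(),x.max(),y.min(),y.max())
    print(n,o,'z80',ray("top",*o[0],80),'tri',tri(*o))
r=lambda im,x,y,w,h,k:cv2.resize(im[y:y+h,x:x+w],None,fx=k,fy=k,interpolation=cv2.INTER_CUBIC)
A=np.hstack([r(a,150,180,80,80,5),r(a,290,180,80,80,5)]);B=np.hstack([r(s,280,150,100,50,4),r(s,140,175,100,50,4)])
cv2.imwrite("pics/crop.png",np.vstack([A,B]))
E
```

```text
red 73 325 338 210 217
red 173 179 191 185 216
red [(np.float64(331.8493150684931), np.float64(213.53424657534248)), (np.float64(184.878612716763), np.float64(207.46242774566474))] z80 [ 540.24545879 -232.57050811   80.        ] tri [ 541.41588044 -235.29793401   66.45536694]
yellow 67 308 321 216 222
yellow 159 196 208 194 210
yellow [(np.float64(314.5223880597015), np.float64(218.91044776119404)), (np.float64(202.0691823899371), np.float64(202.11320754716982))] z80 [ 522.84644329 -180.98606467   80.        ] tri [ 523.99296438 -184.1879006    62.70192934]
blue 61 343 355 205 211
blue 150 160 173 208 223
blue [(np.float64(349.1311475409836), np.float64(208.2295081967213)), (np.float64(166.32666666666665), np.float64(215.43333333333334))] z80 [ 557.48270562 -284.18732333   80.        ] tri [ 559.3063666  -288.5153244    62.19272529]
```

View pics/crop.png

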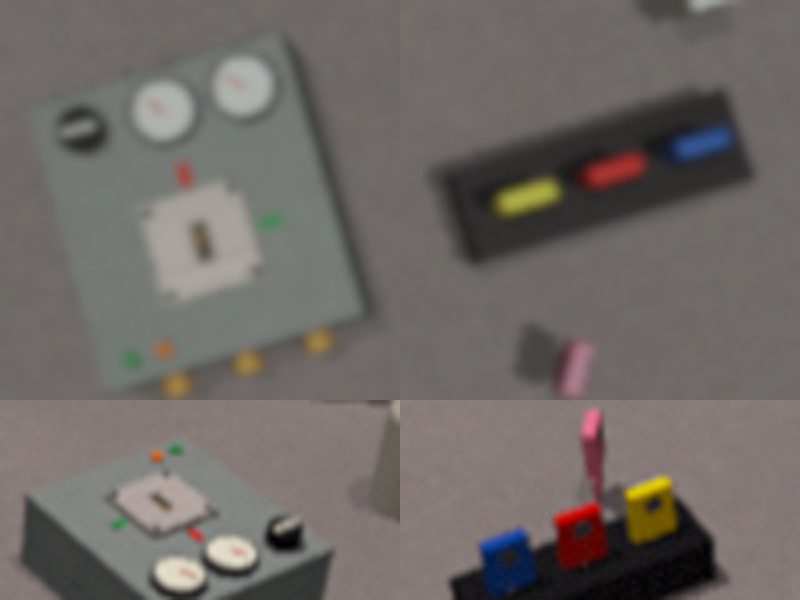

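The crops confirm the target: saturated red head in the rack's middle slot, with pink and white standing apart. On the console, the slot is at top (190,228), the red mark at (187,215) and the green mark at (204,224). Next I'll work out the goal poses.

Run:
```python
from h import *
a=cv2.imread("pics/top0.png")
hsv=cv2.cvtColor(a,cv2.COLOR_BGR2HSV)
g=a.astype(int); m=np.zeros(a.shape[:2],np.uint8)
w=((g[...,2]-g[...,0]>0)&(g.sum(2)>400))
m[212:246,174:208]=w[212:246,174:208]
cs=cv2.findContours(m,cv2.RETR_EXTERNAL,cv2.CHAIN_APPROX_NONE)[0];c=max(cs,key=cv2.contourArea)
rr=cv2.minAreaRect(c);print(rr,m.sum())
b=np.array([ray("top",*p,75)[:2] for p in cv2.boxPoints(rr)]);print(b,b.mean(0))
for e in np.diff(b,axis=0):print(np.linalg.norm(e),np.degrees(np.arctan2(e[1],e[0])))
# slot: dark pixels inside plate
sub=a[220:237,184:198].mean(2);wt=np.clip(140-sub,0,None);y,x=np.mgrid[220:237,184:198]
u,v=(wt*x).sum()/wt.sum(),(wt*y).sum()/wt.sum();print('slot',u,v,ray("top",u,v,75))
for n,h,bx in(('red',[(0,6),(174,180)],(180,208,194,222)),('green',[(50,85)],(198,218,212,230))):
    k=mask(a,h,bx,90);y,x=np.nonzero(k);print(n,len(x),x.mean(),y.mean(),ray("top",x.mean(),y.mean(),69))
print('pink',ray("top",322.5,254,70),'head red z84',ray("top",331.85,213.5,84))
s=manip.sense();R=Ro.from_euler('xyz',s['orientation']).as_matrix();print(R.round(3))
print('toolz yaw',np.degrees(np.arctan2(R[1,2],R[0,2])),'q6-q1',np.degrees(s['qpos'][5]-s['qpos'][0]))
print('lat',(R.T@([540-234.5,-232.6-497.2,0])).round(1))
```

```text
((189.4908447265625, 227.80276489257812), (21.16796112060547, 21.55109214782715), 73.3007583618164) 385
[[507.09979692 232.50831077]
 [527.25250015 171.54767498]
 [467.15997    150.66345409]
 [447.24468265 211.28105234]] [487.18923743 191.50012305]
64.2053779911754 -71.70686229072787
63.61810169375064 -160.83590249728428
63.805265360432806 108.18740474227779
slot 190.00745209368344 228.00248403122777 [486.52977205 189.92358144  75.        ]
red 9 186.33333333333334 214.44444444444446 [527.28846682 204.06967085  69.        ]
green 3 203.66666666666666 223.66666666666666 [500.83434925 150.59539799  69.        ]
pink [ 419.62464267 -207.03044084   70.        ] head red z84 [ 539.9923635  -231.83952873   84.        ]
[[-0.001 -0.904  0.427]
 [-0.001  0.427  0.904]
 [-1.     0.    -0.001]]
toolz yaw 64.74153582253643 q6-q1 -64.74162590442056
lat [ 5.000e-01 -5.877e+02 -5.297e+02]
```

```bash
python3 -m inch '[[0,-37,-33,0,0,0,0.5],[0,-37,-33,0,0,0,0.5],[0,-37,-33,0,0,0,0.5],[0,-37,-33,0,0,0,0.5],[0,-37,-33,0,0,0,0.5],[0,-37,-33,0,0,0,0.5],[0,-37,-33,0,0,0,0.5],[0,-37,-33,0,0,0,0.5],[0,-37,-33,0,0,0,0.5],[0,-37,-33,0,0,0,0.5]]'; python3 -m inch '[[0,-37,-33,0,0,0,0.5],[0,-37,-33,0,0,0,0.5],[0,-37,-33,0,0,0,0.5],[0,-37,-33,0,0,0,0.5],[0,0,0,0.135,0,0,0.5],[0,0,0,0.135,0,0,0.5],[0,0,0,0.135,0,0,0.5],[0,0,0,0.135,0,0,0.5],[0,0,0,0.135,0,0,0.5],[0,0,0,0.135,0,0,0.5]]'
cat >> h.py <<'E'
def go(x,y,z,yaw):
    "remaining tool-frame shift and turn to TCP target, tool down, tool z at yaw (deg)"
    s=manip.sense();R=Ro.from_euler('xyz',s['orientation']).as_matrix();a=np.radians(yaw)
    T=np.c_[[0,0,-1],[-np.sin(a),np.cos(a),0],[np.cos(a),np.sin(a),0]]
    T[:,1]=np.cross(T[:,2],T[:,0])
    print('t',round(s['time'],2),'pos',s['ee_pos'].round(1),'F',s['ft_force'].round(1),'M',s['torque'].round(2),'w',round(s['width'],3))
    print('shift',(R.T@(np.array([x,y,z])-s['ee_pos'])).round(1),'turn',Ro.from_matrix(R.T@T).as_rotvec().round(3))
E
python3 -c "
from h import *
go(540.3,-232.5,48,18.5)"
```

```text
time: 1.1
ee_pos: [427.3, 36.7, 166.9]
orientation: [2.947, 1.567, -2.197]
ft_force: [1.1, 1.0, -0.3]
width: 0.501
time: 2.1
ee_pos: [504.6, -154.0, 163.4]
orientation: [3.008, 1.562, -2.982]
ft_force: [-0.1, -0.8, 0.1]
width: 0.5
t 2.1 pos [ 504.6 -154.   163.4] F [-0.1 -0.8  0.1] M [-0.01  0.02  0.01] w 0.5
shift [115.2 -85.6  12.5] turn [-0.03  -0.009 -0.001]
```

```bash
python3 -m inch '[[0,-43,6,-0.03,-0.009,0,0.5],[0,-43,6,0,0,0,0.5],[35,0,0,0,0,0,0.5],[20,0,0,0,0,0,0.5],[0,0,0,0,0,0,0.5]]'
python3 -c "
from h import *
go(540.3,-232.5,48,18.5)
a=eyes.capture('top')[:,:,::-1];s=eyes.capture('scene')[:,:,::-1]
r=lambda im,x,y,w,h,k:cv2.resize(im[y:y+h,x:x+w],None,fx=k,fy=k,interpolation=cv2.INTER_CUBIC)
cv2.imwrite('pics/pre.png',np.hstack([r(a,290,170,80,100,5),r(s,145,145,80,100,5)]))"
```

```text
time: 2.6
ee_pos: [543.1, -235.4, 105.9]
orientation: [1.144, 1.569, 1.46]
ft_force: [0.3, 0.6, 0.1]
width: 0.499
t 2.6 pos [ 543.1 -235.4  105.9] F [0.3 0.6 0.1] M [-0.02  0.01  0.02] w 0.499
shift [57.9  3.5 -1.8] turn [-0.007  0.001 -0.002]
```

View pics/pre.png

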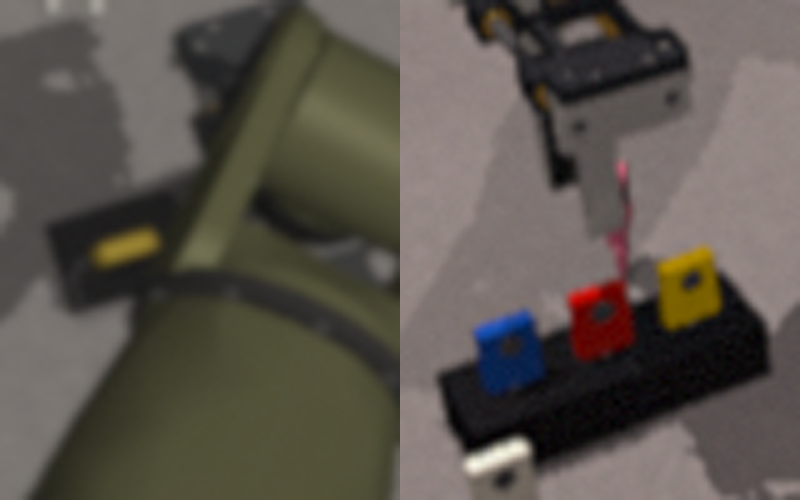

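The scene crop shows the near finger centred above the red head, at crop (600,230) over (600,320). The arm blocks the top view. I'll descend and grip.

```bash
python3 -m inch '[[0,3.5,-2,-0.007,0,0,0.5],[20,0,0,0,0,0,0.5],[20,0,0,0,0,0,0.5],[15,0,0,0,0,0,0.5],[2,0,0,0,0,0,0.5],[0,0,0,0,0,0,0.5]]'
python3 -c "
from h import *
go(540.3,-232.5,48,18.5)
s=eyes.capture('scene')[:,:,::-1]
cv2.imwrite('pics/down.png',cv2.resize(s[145:245,145:225],None,fx=5,fy=5))"
```

```text
time: 3.3
ee_pos: [544.0, -232.1, 58.6]
orientation: [-0.672, 1.556, -0.344]
ft_force: [1.3, 0.4, 0.5]
width: 0.502
t 3.3 pos [ 544.  -232.1   58.6] F [1.3 0.4 0.5] M [-0.01  0.02 -0.01] w 0.502
shift [10.6  0.9 -3.8] turn [0.005 0.011 0.009]
```

View pics/down.png

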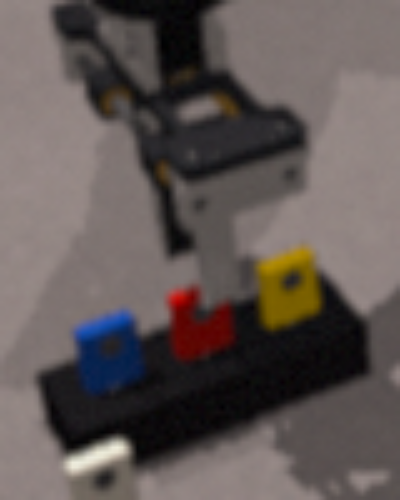

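The finger appears about 15 crop pixels right of the head. That matches its 25–30 mm offset towards the camera, so it is centred along the rack. I'll finish the descent.

```bash
python3 -m inch '[[6,1,-4,0.005,0.011,0.009,0.5],[5,0,0,0,0,0,0.5],[1,0,0,0,0,0,0.5]]'
python3 -c "
from h import *
go(540.3,-232.5,48,18.5)"
```

```text
time: 3.65
ee_pos: [540.6, -232.9, 48.4]
orientation: [-0.739, 1.568, -0.416]
ft_force: [-0.6, -0.1, 0.5]
width: 0.502
t 3.65 pos [ 540.6 -232.9   48.4] F [-0.6 -0.1  0.5] M [-0.06 -0.05  0.07] w 0.502
shift [ 0.4  0.5 -0.2] turn [-0.     0.002  0.002]
```

```bash
python3 -m inch '[[0,0,0,0,0,0,0],[0,0,0,0,0,0,0],[0,0,0,0,0,0,0],[0,0,0,0,0,0,0],[0,0,0,0,0,0,0],[0,0,0,0,0,0,0],[0,0,0,0,0,0,0],[0,0,0,0,0,0,0]]'
python3 -c "
from h import *
go(540.3,-232.5,48,18.5)"
```

```text
time: 4.45
ee_pos: [540.8, -233.0, 48.7]
orientation: [-0.746, 1.567, -0.424]
ft_force: [0.5, -0.2, -0.8]
width: 0.0
t 4.45 pos [ 540.8 -233.    48.7] F [ 0.5 -0.2 -0.8] M [-0.09  0.03  0.01] w 0.0
shift [ 0.7  0.6 -0.4] turn [-0.     0.002  0.002]
```

The opening reads 0, but a 12 mm head should give about 0.13. I'll look before moving.

```bash
python3 -c "
from h import *
s=eyes.capture('scene')[:,:,::-1];a=eyes.capture('top')[:,:,::-1]
cv2.imwrite('pics/grip.png',np.hstack([cv2.resize(s[155:235,145:225],None,fx=6,fy=6,interpolation=cv2.INTER_CUBIC),cv2.resize(a[170:250,290:340],None,fx=6,fy=6)]))"
```

```text
(no output)
```

View pics/grip.png

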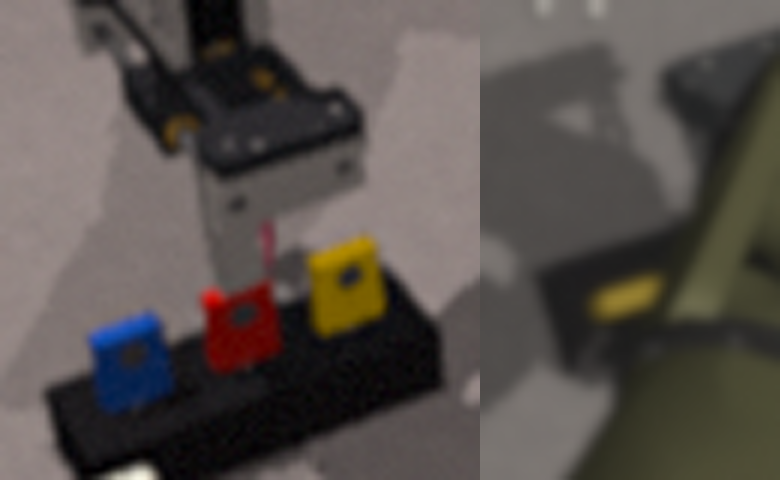

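```bash
python3 -c "
from h import *
s=manip.sense();p=s['ee_pos'];R=Ro.from_euler('xyz',s['orientation']).as_matrix()
print(R.round(3),s['qpos'].round(3))
print('tcp',proj('scene',p),proj('top',p))
for z in (40,84):print(z,proj('scene',[540.3,-232.5,z]))
for d in (19,78,97):print(d,proj('scene',p-R[:,0]*d))
print('base',proj('scene',[0,0,0]),proj('top',[0,0,0]))
print('tip if at z48',ray('scene',183.7,203,48.7),ray('scene',183.7,203,80))
k,Rr,t=K('scene');print('cam',-Rr.T@t)
"
```

```text
[[ 0.003 -0.317  0.948]
 [-0.001  0.948  0.317]
 [-1.    -0.002  0.003]] [-0.469  0.504  1.531  0.     1.103 -0.792]
tcp [186.36747319 211.94455049] [330.12022756 214.19342431]
40 [186.8199612  214.09673108]
84 [185.29999034 202.31250003]
19 [185.71954211 206.86170092]
78 [183.61893648 190.38300004]
97 [182.91235536 184.84005621]
base [232.15285759 126.96676023] [249.57837879 391.50190181]
tip if at z48 [ 499.15367312 -236.64731592   48.7       ] [ 537.45097724 -237.0843686    80.        ]
cam [1433.66938399 -247.31210316  812.47025531]
```

```bash
python3 -c "
from h import *
def f(p,yaw,o,dz,n='scene'):
    a=np.radians(yaw);d=np.array([np.cos(a),np.sin(a),0]);return [proj(n,np.array(p)+d*s*o+[0,0,dz]).round(1) for s in(-1,1)]
for dz in(0,20,40):
    print(dz,'start',f([234.5,497.2,168.7],64.7,53,dz),'pre',f([543.1,-235.4,105.9],18.5,30,dz),'down',f([544,-232.1,58.6],18.5,30,dz),'now',f([540.8,-233,48.7],18.5,10,dz))
s=cv2.imread('pics/scene0.png')
c=eyes.capture('scene')[:,:,::-1]
cv2.imwrite('pics/cmp.png',np.hstack([cv2.resize(s[40:110,345:425],None,fx=5,fy=5,interpolation=cv2.INTER_CUBIC),cv2.resize(c[150:220,150:230],None,fx=5,fy=5,interpolation=cv2.INTER_CUBIC)]))
"
```

```text
0 start [array([364.4, 101.2]), array([394.6, 104.2])] pre [array([179.2, 191.2]), array([188.1, 203. ])] down [array([182.2, 204.2]), array([190.9, 216. ])] now [array([184.9, 210. ]), array([187.8, 213.9])]
20 start [array([365.4,  96. ]), array([395.9,  99. ])] pre [array([178.4, 185.6]), array([187.4, 197.2])] down [array([181.4, 198.8]), array([190.3, 210.6])] now [array([184.2, 204.7]), array([187.1, 208.6])]
40 start [array([366.4,  90.7]), array([397.2,  93.7])] pre [array([177.6, 179.8]), array([186.6, 191.4])] down [array([180.7, 193.3]), array([189.6, 205.1])] now [array([183.5, 199.2]), array([186.5, 203.1])]
```

View pics/cmp.png

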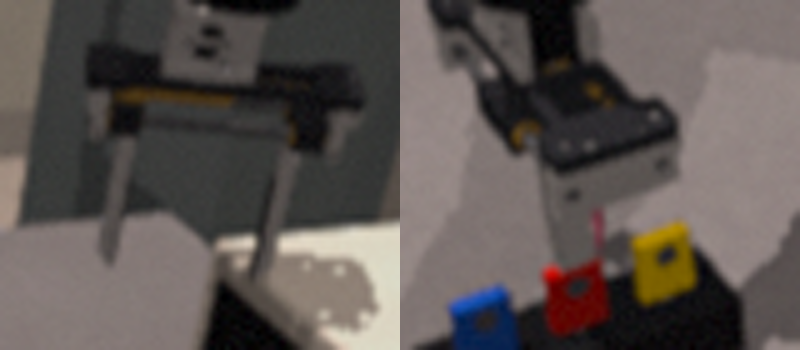

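The finger tips show about 8 px above where the reported TCP projects, both here and at the start. That means either about 35 mm too high or about 40 mm too close to the robot. The start picture from the top camera can tell these apart.

```bash
python3 -c "
from h import *
a=cv2.imread('pics/top0.png')[285:384,0:110]
k=6;b=cv2.resize(a,None,fx=k,fy=k,interpolation=cv2.INTER_CUBIC);b=cv2.convertScaleAbs(b,alpha=2.0,beta=10)
yaw=np.radians(64.7);d=np.array([np.cos(yaw),np.sin(yaw),0])
for off,c in(((0,0,0),(0,0,255)),((0,0,35),(0,255,0)),((-42,0,0),(255,255,0))):
  for s in(-47,47):
    q=proj('top',np.array([234.5,497.2,168.7])+d*s+off);print(off,q.round(1))
    cv2.circle(b,tuple(int(v) for v in ((q-[0,285])*k)),4,c,-1)
cv2.imwrite('pics/st.png',b)
"
```

```text
(0, 0, 0) [ 79.3 326.2]
(0, 0, 0) [ 48.8 309.8]
(0, 0, 35) [ 72.8 329. ]
(0, 0, 35) [ 41.3 312.1]
(-42, 0, 0) [ 78.  342.5]
(-42, 0, 0) [ 47.4 326. ]
```

View pics/st.png

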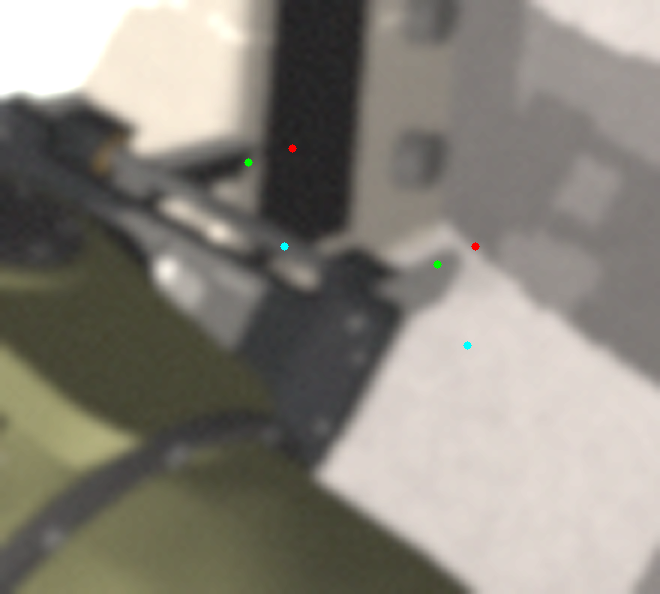

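In the top view the fingertips (447,260) and (250,155) match the green candidates. The tips are about 36 mm higher than the reported TCP, and x and y are right. So the fingers closed just above the head and nothing was touched. I'll open and go about 36 mm lower.

```bash
python3 -m inch '[[-4,0.6,-0.4,0,0,0,0.5],[0,0,0,0,0,0,0.5],[0,0,0,0,0,0,0.5],[0,0,0,0,0,0,0.5],[0,0,0,0,0,0,0.5],[10,0,0,0,0,0,0.5],[10,0,0,0,0,0,0.5],[8,0,0,0,0,0,0.5],[5,0,0,0,0,0,0.5],[0,0,0,0,0,0,0.5]]'
python3 -c "
from h import *
go(540.3,-232.5,13,18.5)"
```

```text
time: 5.6
ee_pos: [539.7, -232.3, 16.1]
orientation: [-0.694, 1.569, -0.372]
ft_force: [0.2, 0.6, 0.8]
width: 0.5
t 5.6 pos [ 539.7 -232.3   16.1] F [0.2 0.6 0.8] M [-0.05  0.03  0.02] w 0.5
shift [ 3.1 -0.4  0.5] turn [-0.     0.001  0.001]
```

```bash
python3 -m inch '[[3,-0.4,0.5,0,0,0,0.5],[0,0,0,0,0,0,0],[0,0,0,0,0,0,0],[0,0,0,0,0,0,0],[0,0,0,0,0,0,0],[0,0,0,0,0,0,0],[0,0,0,0,0,0,0],[0,0,0,0,0,0,0]]'
python3 -c "
from h import *
go(540.3,-232.5,13,18.5)"
```

```text
time: 6.4
ee_pos: [540.0, -233.0, 13.5]
orientation: [-1.32, 1.569, -0.998]
ft_force: [-0.4, -0.6, -0.9]
width: 0.124
t 6.4 pos [ 540.  -233.    13.5] F [-0.4 -0.6 -0.9] M [-0.1   0.03  0.03] w 0.124
shift [0.5 0.4 0.5] turn [-0.     0.     0.002]
```

The opening of 0.124 means the head is gripped. Now I'll lift.

```bash
python3 -m inch '[[-15,0,0,0,0,0,0],[-20,0,0,0,0,0,0],[-20,0,0,0,0,0,0],[-25,0,0,0,0,0,0],[-25,0,0,0,0,0,0],[-5,0,0,0,0,0,0],[0,0,0,0,0,0,0],[0,0,0,0,0,0,0]]'
python3 -c "
from h import *
go(487,190.7,115,18.5)"
```

```text
time: 7.2
ee_pos: [540.7, -232.3, 133.0]
orientation: [-0.713, 1.565, -0.39]
ft_force: [0.1, -0.5, 0.2]
width: 0.126
t 7.2 pos [ 540.7 -232.3  133. ] F [ 0.1 -0.5  0.2] M [-0.06  0.02  0.06] w 0.126
shift [ 16.8 418.3  83.3] turn [0.    0.004 0.004]
```

```bash
python3 -m inch '[[0,30,6,0,0,0,0],[0,41,8,0,0,0,0],[0,41,8,0,0,0,0],[0,41,8,0,0,0,0],[0,41,8,0,0,0,0],[0,41,8,0,0,0,0],[0,41,8,0,0,0,0],[0,41,8,0,0,0,0],[0,30,6,0,0,0,0],[0,10,2,0,0,0,0]]'
python3 -m inch '[[0,0,0,-0.143,0,0,0],[0,0,0,-0.143,0,0,0],[0,0,0,-0.143,0,0,0],[0,0,0,-0.143,0,0,0],[0,0,0,-0.143,0,0,0],[0,0,0,-0.143,0,0,0],[0,0,0,-0.143,0,0,0],[0,0,0,-0.143,0,0,0],[0,0,0,-0.143,0,0,0],[0,0,0,-0.1,0,0,0]]'
python3 -c "
from h import *
go(487,190.7,105,108.6)"
```

```text
time: 8.2
ee_pos: [486.2, 140.6, 120.2]
orientation: [2.842, 1.558, -3.122]
ft_force: [0.9, -0.1, -0.1]
width: 0.123
time: 9.2
ee_pos: [483.3, 135.1, 110.8]
orientation: [1.539, 1.543, -2.985]
ft_force: [-0.4, -0.8, -0.2]
width: 0.124
t 9.2 pos [483.3 135.1 110.8] F [-0.4 -0.8 -0.2] M [ 0.04 -0.01  0.02] w 0.124
shift [  5.5 -14.2  54. ] turn [-0.136  0.003 -0.027]
```

```bash
python3 -m inch '[[0,-7,27,-0.136,0.003,-0.027,0],[0,-7,20,0,0,0,0],[0,0,7,0,0,0,0],[0,0,0,0,0,0,0]]'
python3 -c "
from h import *
go(487,190.7,100,108.6)"
```

```text
time: 9.6
ee_pos: [482.6, 188.5, 107.3]
orientation: [1.706, 1.566, -2.676]
ft_force: [-0.4, -0.3, -1.3]
width: 0.126
t 9.6 pos [482.6 188.5 107.3] F [-0.4 -0.3 -1.3] M [0.03 0.01 0.01] w 0.126
shift [ 7.3 -4.9  0.6] turn [ 0.006 -0.001 -0.005]
```

```bash
python3 -m inch '[[5,-5,0.6,0.006,0,-0.005,0],[8,0,0,0,0,0,0],[5,0,0,0,0,0,0],[2,0,0,0,0,0,0],[0,0,0,0,0,0,0]]'
python3 -c "
from h import *
go(487,190.7,85,108.6)
s=eyes.capture('scene')[:,:,::-1];p=manip.sense()['ee_pos']
k=8;b=cv2.resize(s[140:210,285:375],None,fx=k,fy=k,interpolation=cv2.INTER_CUBIC)
cv2.imwrite('pics/lock.png',b)
print('slot mid',((proj('scene',[487,190.7,75])-[285,140])*k).round(),'key tip',((proj('scene',[p[0],p[1],p[2]-2.5])-[285,140])*k).round())
"
```

```text
time: 10.1
ee_pos: [487.4, 187.7, 84.2]
orientation: [2.102, 1.569, -2.29]
ft_force: [-0.7, -0.4, 0.1]
width: 0.123
t 10.1 pos [487.4 187.7  84.2] F [-0.7 -0.4  0.1] M [ 0.15 -0.01  0.03] w 0.123
shift [-0.8 -0.6  2.9] turn [-0.004 -0.001 -0.002]
slot mid [285. 280.] key tip [280. 267.]
```

View pics/lock.png

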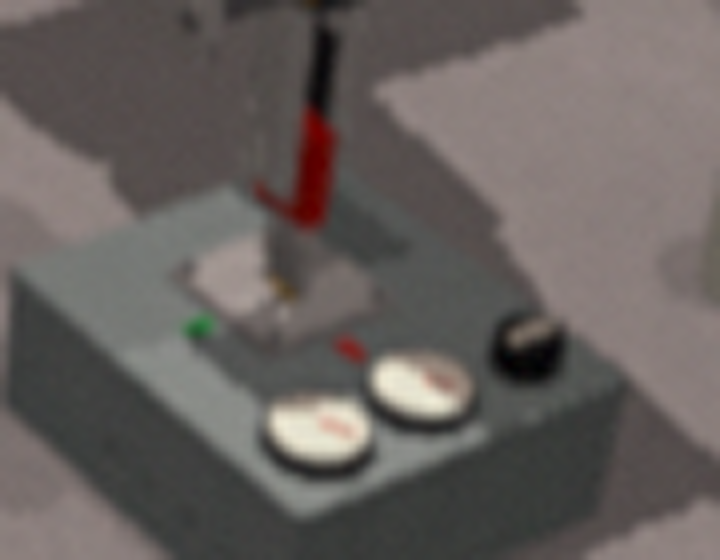

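The blade is right over the slot: its front edge is at crop (285,280) and the slot's visible end at (285,290), before the small 2–3 mm correction. I'll correct and lower gently.

```bash
python3 -m inch '[[0,-0.6,2.9,-0.004,0,0,0],[0,0,0,0,0,0,0]]'; python3 -c "
from h import *
go(487,190.7,77,108.6)"; python3 -m inch '[[3,0,0,0,0,0,0],[3,0,0,0,0,0,0],[2,0,0,0,0,0,0],[2,0,0,0,0,0,0]]'
python3 -c "
from h import *
go(487,190.7,70,108.6)"
```

```text
time: 10.35
ee_pos: [487.3, 190.9, 84.8]
orientation: [2.415, 1.569, -1.973]
ft_force: [-0.5, 0.1, -0.2]
width: 0.129
t 10.35 pos [487.3 190.9  84.8] F [-0.5  0.1 -0.2] M [0.02 0.03 0.01] w 0.129
shift [ 7.8  0.3 -0.1] turn [-0.    -0.001 -0.001]
time: 10.75
ee_pos: [487.4, 191.2, 74.5]
orientation: [-3.106, 1.57, -1.21]
ft_force: [0.5, -0.5, -0.0]
width: 0.124
t 10.75 pos [487.4 191.2  74.5] F [ 0.5 -0.5 -0. ] M [ 0.03 -0.01  0.  ] w 0.124
shift [ 4.5  0.6 -0.3] turn [ 0.    -0.001  0.   ]
```

```bash
python3 -m inch '[[2,0.3,-0.2,0,0,0,0],[2,0,0,0,0,0,0],[2,0,0,0,0,0,0],[2,0,0,0,0,0,0]]'
python3 -c "
from h import *
go(487,190.7,60,108.6)"
```

```text
time: 11.15
ee_pos: [486.5, 190.6, 65.7]
orientation: [2.139, 1.569, -2.248]
ft_force: [-1.6, -0.4, 0.1]
width: 0.124
t 11.15 pos [486.5 190.6  65.7] F [-1.6 -0.4  0.1] M [-0.02  0.26 -0.01] w 0.124
shift [ 5.7 -0.5 -0.1] turn [ 0.    -0.001 -0.002]
```

```bash
python3 -m inch '[[2,0,0,0,0,0,0],[2,0,0,0,0,0,0],[3,0,0,0,0,0,0],[3,0,0,0,0,0,0]]'
python3 -c "
from h import *
go(487,190.7,48,108.6)"
```

```text
time: 11.55
ee_pos: [487.0, 190.4, 57.1]
orientation: [2.75, 1.569, -1.637]
ft_force: [-10.9, -3.0, 20.6]
width: 0.124
t 11.55 pos [487.  190.4  57.1] F [-10.9  -3.   20.6] M [-0.61  2.38 -0.05] w 0.124
shift [ 9.1 -0.2  0.3] turn [ 0.    -0.002 -0.001]
```

The force of 11 N along console −x says the blade rubs the slot's +x end, so I'll ease it back 1.5 mm before pushing on.

```bash
python3 -m inch '[[0,1.5,0,0,0,0,0],[0,0,0,0,0,0,0]]'
python3 -c "
from h import *
go(487,190.7,48,108.6)"
```

```text
time: 11.75
ee_pos: [486.0, 190.0, 57.4]
orientation: [-2.754, 1.569, -0.858]
ft_force: [-2.8, -1.3, 4.5]
width: 0.127
t 11.75 pos [486.  190.   57.4] F [-2.8 -1.3  4.5] M [-0.2   0.69  0.02] w 0.127
shift [ 9.4 -1.2  0.3] turn [ 0.    -0.002  0.001]
```

```bash
python3 -m inch '[[1,0.6,0,0,0,0,0],[3,0,0,0,0.02,0,0],[3,0,0,0,-0.04,0,0],[3,0,0,0,0.04,0,0],[3,0,0,0,-0.02,0,0]]'
python3 -c "
from h import *
go(487,190.7,48,108.6)"
```

```text
time: 12.25
ee_pos: [487.1, 191.1, 47.9]
orientation: [-1.772, 1.565, 0.123]
ft_force: [-17.6, 1.7, 42.5]
width: 0.124
t 12.25 pos [487.1 191.1  47.9] F [-17.6   1.7  42.5] M [ 0.45  3.34 -0.04] w 0.124
shift [-0.1  0.3 -0.4] turn [ 0.    -0.001  0.006]
```

```bash
python3 -m inch '[[-0.3,1.2,0,0,0,0,0],[0,0,0,0,0,0,0]]'
python3 -c "
from h import *
go(487,190.7,48,108.6)
s=eyes.capture('scene')[:,:,::-1]
k=8;b=cv2.resize(s[140:210,285:375],None,fx=k,fy=k,interpolation=cv2.INTER_CUBIC)
cv2.imwrite('pics/home.png',b)"
```

```text
time: 12.45
ee_pos: [486.5, 190.7, 48.6]
orientation: [-1.713, 1.563, 0.183]
ft_force: [-1.2, -0.7, -0.6]
width: 0.127
t 12.45 pos [486.5 190.7  48.6] F [-1.2 -0.7 -0.6] M [-0.19  0.17  0.02] w 0.127
shift [ 0.6 -0.5 -0.2] turn [ 0.    -0.001  0.008]
```

View pics/home.png

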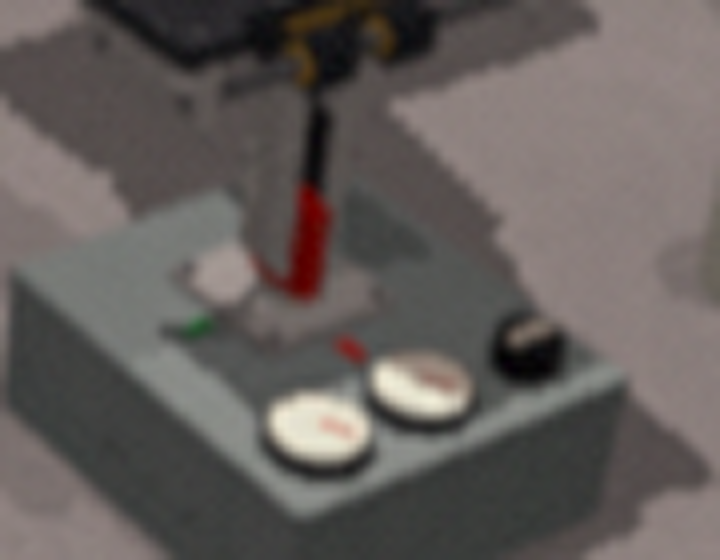

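The head's underside (crop row ~297) sits on the plate, and the 42 N at z = 48 with contact gone at 48.6 matches bottoming out. The key is home. I'll turn it clockwise with a light downward push.

```bash
python3 -m inch '[[0.5,0,0,0,0,0.004,0],[0.3,0,0,0,0,0,0],[0.3,0,0,0.1,0,0,0],[0.3,0,0,0.1,0,0,0],[0.3,0,0,0.1,0,0,0],[0.3,0,0,0.1,0,0,0]]'
python3 -c "
from h import *
go(486.5,190.7,48.3,18.6)"
```

```text
time: 13.1
ee_pos: [486.8, 191.2, 48.1]
orientation: [-1.55, 1.568, -0.066]
ft_force: [-3.8, -3.3, 7.8]
width: 0.129
t 13.1 pos [486.8 191.2  48.1] F [-3.8 -3.3  7.8] M [-0.68  0.64  0.12] w 0.129
shift [-0.2  0.2 -0.5] turn [1.159 0.002 0.003]
```

```bash
python3 -m inch '[[0.1,0.2,-0.5,0.12,0,0,0],[0.1,0,0,0.12,0,0,0],[0.1,0,0,0.12,0,0,0],[0.1,0,0,0.12,0,0,0],[0.1,0,0,0.12,0,0,0]]'
python3 -c "
from h import *
go(486.5,190.7,48.3,18.6)"
```

```text
time: 13.6
ee_pos: [486.7, 190.7, 48.1]
orientation: [-1.532, 1.568, -0.672]
ft_force: [-2.8, -2.1, 6.2]
width: 0.123
t 13.6 pos [486.7 190.7  48.1] F [-2.8 -2.1  6.2] M [-0.62  0.61  0.19] w 0.123
shift [-0.2  0.2 -0.1] turn [0.536 0.001 0.002]
```

```bash
python3 -m inch '[[0.1,0.1,0,0.12,0,0,0],[0.1,0,0,0.12,0,0,0],[0.1,0,0,0.12,0,0,0],[0.1,0,0,0.12,0,0,0],[0,0,0,0.05,0,0,0]]'
python3 -c "
from h import *
go(486.5,190.7,48.3,18.6)"
```

```text
time: 14.1
ee_pos: [486.5, 190.2, 48.2]
orientation: [-1.85, 1.567, -1.543]
ft_force: [-1.4, -1.3, 4.3]
width: 0.123
t 14.1 pos [486.5 190.2  48.2] F [-1.4 -1.3  4.3] M [-0.38  0.45  0.1 ] w 0.123
shift [-0.1  0.4  0.2] turn [-0.018 -0.001  0.004]
```

The gripper has turned 1.585 rad, but the slot play of up to 0.16 rad means the cylinder may lag. I'll go on until the moment rises at the stop.

```bash
python3 -m inch '[[0.1,0.2,0.2,0.06,0,0,0],[0,0,0,0.06,0,0,0],[0,0,0,0,0,0,0]]'
python3 -c "
from h import *
go(486.5,190.7,48.3,18.6)"
```

```text
time: 14.4
ee_pos: [486.3, 190.1, 48.1]
orientation: [-2.024, 1.565, -1.842]
ft_force: [-2.4, -0.8, 4.3]
width: 0.127
t 14.4 pos [486.3 190.1  48.1] F [-2.4 -0.8  4.3] M [-0.32  0.48  0.16] w 0.127
shift [-0.2  0.5  0.3] turn [-0.143 -0.003  0.005]
```

```bash
python3 -m inch '[[0.1,0.2,0.2,0.05,0,0,0],[0,0,0,0.04,0,0,0],[0,0,0,0,0,0,0],[0,0,0,0,0,0,0]]'
python3 -c "
from h import *
go(486.5,190.7,48.3,18.6)
s=eyes.capture('scene')[:,:,::-1]
k=8;b=cv2.resize(s[140:210,285:375],None,fx=k,fy=k,interpolation=cv2.INTER_CUBIC)
cv2.imwrite('pics/turned.png',b)"
```

```text
time: 14.8
ee_pos: [486.3, 190.1, 48.1]
orientation: [-2.048, 1.564, -1.95]
ft_force: [-2.4, -0.7, 4.5]
width: 0.124
t 14.8 pos [486.3 190.1  48.1] F [-2.4 -0.7  4.5] M [-0.46  0.47  0.28] w 0.124
shift [-0.2  0.6  0.3] turn [-0.227 -0.004  0.006]
```

View pics/turned.png

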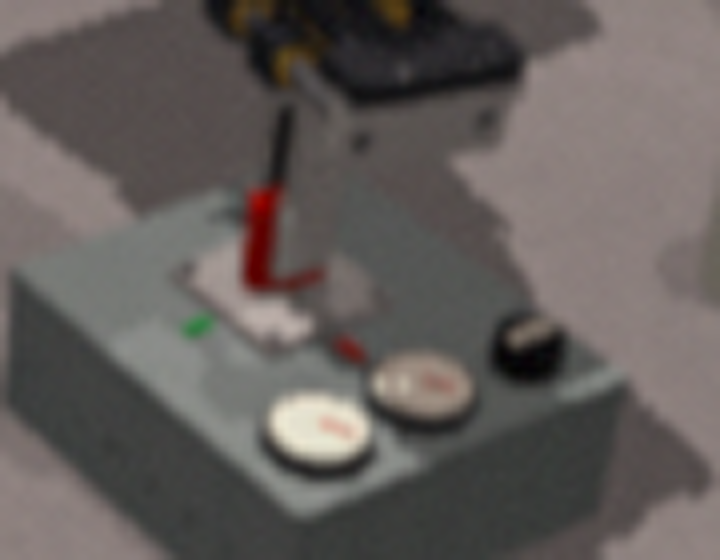

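The head is turned a quarter, its shoulder is on the plate, and the moment has risen to 0.28 N·m. That is above the 0.14 N·m of spring plus friction, so the lock is at its stop. I'll hand in.

```bash
python3 -c "
from h import *
go(486.5,190.7,48.3,18.6)
print(manip.sign_off())"
```

```text
t 14.85 pos [486.2 190.1  48.1] F [-1.  -1.1  5.5] M [-0.47  0.41  0.32] w 0.125
shift [-0.2  0.6  0.3] turn [-0.227 -0.004  0.006]
the job is handed in; nothing more can be done
None
```

I took the red key out of the rack's middle slot, pushed it fully home in the lock and turned it clockwise to its stop. I handed the job in at 14.85 s, still gripping the key and holding it there. The hand-in reports no verdict.

**Last checks:**
- **Home:** the key bottomed out at 42 N on the push. In the last picture its shoulder sits on the plate.
- **Turned:** the gripper has turned about 1.80 rad. The moment rose to about 0.3 N·m, above the 0.14 N·m of spring plus friction, so I take the lock to be at its stop. The lock angle itself cannot be read directly.
- **Grip:** the opening reads 0.125, about the 12 mm of the head, with a downward push of about 5 N.
- **Other things:** I saw no contact with the other keys or the bystanders, but I did not measure their positions again at the end.

**What disagreed:** the fingertips were about 36 mm higher than the reported TCP height. The first grasp therefore closed on air just above the head, and I corrected it from the camera views.

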